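# Get the glue pot out from behind the paint bottles

### The job

First clear the red, yellow and green paint bottles out of the caddy and stand all three upright in the grey side tray, leaving the glue pot where it is. Then fetch the white glue pot with the orange lid from behind and stand it centred on the blue spot on the work board, without disturbing the stick model beside it, and only after that put each bottle back in the caddy, upright and centred on the pad of its own colour.

Things in the scene. Friction and masses are not known exactly. Their poses are not given: they have to be found in the camera images.
- red_bottle: Loose upright red paint bottle, red cap: round body 50 mm in diameter, straight-sided from the foot up to 88 mm, then a shoulder and a cap 34 mm in diameter; 115 mm tall in all, about 0.16 kg. A paper band (18 to 40 mm up) is level with its sides. Origin: centre of its underside, z up. At the start it stands on the red pad.
- red_pad: Fixed red disc in the caddy, 72 mm in diameter, 3 mm thick, home of the red bottle. Origin: centre of its underside. The three pads lie in a row, 85 mm apart, colours in any order, on the 6 mm thick floor of a fixed pale wooden caddy open towards the robot. Each pad's x axis points to the caddy's back wall, its y axis along the row.
- yellow_bottle: Loose upright yellow paint bottle, yellow cap: round body 50 mm in diameter, straight-sided from the foot up to 88 mm, then a shoulder and a cap 34 mm in diameter; 115 mm tall in all, about 0.16 kg. A paper band (18 to 40 mm up) is level with its sides. Origin: centre of its underside, z up. At the start it stands on the yellow pad.
- yellow_pad: Fixed yellow disc in the caddy, 72 mm in diameter, 3 mm thick, home of the yellow bottle. Origin: centre of its underside. Caddy walls, in the frame of whichever pad is in the middle of the row: back wall's inner face at x = 125 mm (60 mm high above the table), side walls' inner faces at y = +-137 mm (40 mm high).
- green_bottle: Loose upright green paint bottle, green cap: round body 50 mm in diameter, straight-sided from the foot up to 88 mm, then a shoulder and a cap 34 mm in diameter; 115 mm tall in all, about 0.16 kg. A paper band (18 to 40 mm up) is level with its sides. Origin: centre of its underside, z up. At the start it stands on the green pad.
- green_pad: Fixed green disc in the caddy, 72 mm in diameter, 3 mm thick, home of the green bottle. Origin: centre of its underside. Row and axes as told at the red pad; the caddy's walls as told at the yellow pad.
- glue_pot: Loose low round glue pot, white, orange lid: 54 mm in diameter (lid 56 mm, from 28 mm up), 42 mm tall, about 0.09 kg. Origin: centre of its underside, z up. It stands on the caddy floor, its centre 62 mm behind the line through the pad centres. A steel tin with a black lid (48 mm in diameter, 30 mm tall), not needed, stands beside it, centres 100 mm or more apart.
- side_tray: Fixed shallow grey tray, the side area for clearing, left or right of the caddy: outside 265 mm (its x) by 140 mm (its y), rim 18 mm high, walls 5 mm, floor 5 mm thick. Origin: centre of its underside; its x axis points roughly away from the robot. It has room for the three bottles in a row along x, 80 mm apart.
- glue_spot: Fixed blue disc, 72 mm in diameter, 3 mm thick, on a cork work board (265 by 140 mm, 6 mm thick, on the other side of the caddy from the tray). Origin: centre of its underside (the disc's top is 3 mm above the origin, 9 mm above the table). Its y axis lies across the board, and nothing stands within 60 mm of its centre in that direction.
- stick_model: Light loose rust-red pyramid glued from sticks, base 70 by 70 mm, 55 mm tall, on the same cork board, its centre 110 mm or more from the blue disc's centre, along the board's x. Origin: centre of its underside. To be left where it is.

How it is judged (in metres and radians):
On the way, in this order (a step that is already met when the one before it is completed fails the run):
1. all three bottles stand upright in the side tray, the glue pot still in its place (x of red_bottle in the frame of side_tray between -0.118 and 0.118 m and y of red_bottle in the frame of side_tray between -0.055 and 0.055 m and z of each of red_bottle, yellow_bottle, green_bottle in the frame of side_tray below 0.012 m and angle between each of red_bottle, yellow_bottle, green_bottle's own z axis and vertical below 0.12 rad and linear speed of each of red_bottle, yellow_bottle, green_bottle below 0.03 m/s and x of yellow_bottle in the frame of side_tray between -0.118 and 0.118 m and y of yellow_bottle in the frame of side_tray between -0.055 and 0.055 m and x of green_bottle in the frame of side_tray between -0.118 and 0.118 m and y of green_bottle in the frame of side_tray between -0.055 and 0.055 m and distance of glue_pot from where it was at the start of the episode below 0.02 m), for 0.2 s.
2. the glue pot stands centred on the blue spot while the bottles are still in the tray (horizontal distance between glue_pot and glue_spot below 0.012 m and z of glue_pot in the frame of glue_spot between -0.001 and 0.008 m and angle between each of glue_pot, red_bottle, yellow_bottle, green_bottle's own z axis and vertical below 0.12 rad and linear speed of each of glue_pot, red_bottle, yellow_bottle, green_bottle below 0.03 m/s and x of red_bottle in the frame of side_tray between -0.118 and 0.118 m and y of red_bottle in the frame of side_tray between -0.055 and 0.055 m and z of each of red_bottle, yellow_bottle, green_bottle in the frame of side_tray below 0.012 m and x of yellow_bottle in the frame of side_tray between -0.118 and 0.118 m and y of yellow_bottle in the frame of side_tray between -0.055 and 0.055 m and x of green_bottle in the frame of side_tray between -0.118 and 0.118 m and y of green_bottle in the frame of side_tray between -0.055 and 0.055 m), for 0.2 s.
At the end, for the whole second after the job is handed in: The glue pot stands upright on the blue spot and each bottle upright on the pad of its own colour, each centred within 12 mm, resting on its disc, released and still (horizontal distance between glue_pot and glue_spot below 0.012 m and z of glue_pot in the frame of glue_spot between -0.001 and 0.008 m and angle between each of glue_pot, red_bottle, yellow_bottle, green_bottle's own z axis and vertical below 0.12 rad and linear speed of each of glue_pot, red_bottle, yellow_bottle, green_bottle below 0.03 m/s and horizontal distance between red_bottle and red_pad below 0.012 m and z of red_bottle in the frame of red_pad between -0.001 and 0.008 m and horizontal distance between yellow_bottle and yellow_pad below 0.012 m and z of yellow_bottle in the frame of yellow_pad between -0.001 and 0.008 m and horizontal distance between green_bottle and green_pad below 0.012 m and z of green_bottle in the frame of green_pad between -0.001 and 0.008 m); the robot touches nothing.
It fails at once if the stick model is moved by more than 20 mm (distance of stick_model from where it was at the start of the episode above 0.02 m).
It also fails if it takes over 138 s, if anything falls off the work surface, if the arm or the gripper's body presses on something with over 40 N, if the wrist force passes 120 N, or if a joint passes its speed limit or range.

### The arm

A 6-joint arm with a two-finger parallel gripper is mounted at the origin on the work surface. World frame = base frame: x ahead of the robot, y to its left, z up, the work surface at z = 0. Lengths are in mm, angles in degrees, forces in N, time in s.
With the tool pointing down it reaches from about 300 to 850 mm from the base axis. Payload 4.2 kg.
Tool frame: the origin (TCP) lies on the centre line of the jaws, within the pads' length; the fingertips stand 8 mm ahead of it and the grasp point (between the pads) lies 11 mm behind it; z points along the fingers, y is the line along which they close (so a half turn about z gives the same grasp; the last joint's range is limited). The gripper opens to 91 mm and grips with 3 to 60 N. Pads are 32 mm wide; open, the fingers measure 118 mm over their backs; the gripper's body (76 mm by 178 mm) begins 60 mm behind the grasp point.
Start: joints at [-69.844, 18.312, 89.639, -0, 72.044, -1.146], TCP at [208.897, -535.728, 221.976] pointing down, gripper open.
Joint ranges: [-177.97, 177.97], [-48.28, 115.42], [12.27, 149.76], [-77.06, 257.06], [2.81, 150.46], [-146.56, 146.56]. Speed limits (degrees/s): [147.25, 147.25, 180, 180, 180, 180].

### API

Orientations are given as [roll, pitch, yaw] about the fixed x, y, z axes, in that order (R = Rz(yaw) Ry(pitch) Rx(roll)).
In Python, from workcell import telemetry, eyes, ticket gives the robot as it stands. The module is installed in compiled form; this text tells all that it offers.
- The arm moves only by the shell command python3 -m crank 'ROWS' [OPENING] [FORCE]. ROWS is JSON, a list of rows, each an object of numbers: "dx", "dy", "dz": the shift along the world's x, y, z normalised to -1 to 1, where 1 is 80 cm; "yaw": the turn about the world's z normalised to -1 to 1, where 1 is 5 degrees. A call has 1 to 10 rows; each row shifts and turns the commanded pose from where the row before left it; what a row does not reach is not made up. A row lasts 1/8 s, in which the tool goes at most 62.5 mm and 10.7 degrees, less where a joint would pass 70% of its speed; a pose out of reach is approached as far as the arm can. A call with a number of a shift or a turn outside -1 to 1 is refused whole. A call with a gripper value outside its range is refused whole. OPENING is the opening, from 0 (shut) to 1 (fully open), set as the call begins (- or left out, the last holds). The fingers move at their own pace and stop on an object; FORCE is the grip in N (left out, the last holds). Time passes only in rows, so rows that do not move let the fingers close. It gives the time, the measured TCP pose, the force, the opening and the grip force at its end, in the units of the state.
- telemetry.state(): the state, without advancing time (a new reading comes with each control period).
- eyes.grab_frame(name): name is "side" or "top" or "wrist"; returns the picture (384x512x3 uint8, red, green, blue); there is no depth.
- eyes.calibration(name): a dict with "camera_matrix" (3x3 intrinsics, pixels), "k1" (the pictures are not rectified: a ray, as slopes to the right and down, at radius r is drawn at 1 + k1 r^2 times it, then the intrinsics apply), "world_from_camera" (4x4, takes a point from camera to world coordinates). Camera axes: x right, y down, z forward; pixel columns grow to the right and rows downward; lengths in mm; the calibration is good to about 2 mm. A picture is of the moment at which its call begins: read the wrist's pose just before it. calibration takes no time and is no camera call; for the wrist camera it gives the pose at the moment of the call.
- ticket.job_done(): hands the job in; it is judged then, once.
The state is a dict: "time_s": time; "qpos": joint angles; "qvel": joint speeds; "effort": joint torques, N m; "ee_pos": TCP position; "ee_rot": TCP orientation; "force": force on the tool from outside, world axes, zero at the start; "torque": the same for the moment, N m; "gripper_width": finger opening in mm; "gripper_force": force on a finger pad.
Only numpy, scipy, OpenCV 4.12 (cv2) and the standard library are available. Lean on these libraries where they do the work, as an engineer would, in place of code of your own. Each camera call takes 0.05 s, during which the arm holds its last target. There are 200 camera calls.

## Working session

There is one attempt and no reset: what is moved stays moved. The work goes in short steps, Python scripts to look and compute and a shell command to move; the robot and the scene stay as the last step left them, time stands still between calls to the robot, and variables do not carry over. Pictures are saved under pics/ and viewed, at most 14 in all, crops included, and the job is handed in when it is done.

```bash
mkdir -p pics; python3 - <<'E'
from workcell import telemetry, eyes
import cv2
s=telemetry.state();print(s)
for n in("top","side"):
    cv2.imwrite(f"pics/{n}0.png",eyes.grab_frame(n)[...,::-1])
    c=eyes.calibration(n);print(n,c)
E
```

```text
{'time_s': 0.0, 'qpos': array([-6.98442354e+01,  1.83512102e+01,  8.97038411e+01,  4.05448032e-04,
        7.20429585e+01, -1.14417014e+00]), 'qvel': array([ 0.05787476,  0.05976453,  0.0097605 ,  0.06572805, -0.1164118 ,
        0.01367685]), 'effort': array([-1.03645081e-03, -4.12467563e+01, -2.31971669e+01,  7.25041190e-02,
        4.57888981e-02, -1.37330294e-04]), 'ee_pos': array([ 208.72727339, -535.27753685,  221.14195591]), 'ee_rot': array([-1.79902017e+02, -2.34248555e-03,  2.12998074e+01]), 'force': array([-0.31826861, -0.26972428,  0.01069666]), 'torque': array([-0.05368436,  0.0179265 ,  0.02511782]), 'gripper_force': 0.0, 'gripper_width': 91.30914645618678}
top {'camera_matrix': array([[458.76719637,   0.        , 257.50736137],
       [  0.        , 458.76719637, 193.73226144],
       [  0.        ,   0.        ,   1.        ]]), 'k1': -0.09971667627658751, 'world_from_camera': array([[-4.42468885e-03, -9.97532828e-01,  7.00619695e-02,
         4.63184465e+02],
       [-9.99846919e-01,  3.22714459e-03, -1.71966168e-02,
         7.17489646e+00],
       [ 1.69280897e-02, -7.01273341e-02, -9.97394404e-01,
         9.92977245e+02],
       [ 0.00000000e+00,  0.00000000e+00,  0.00000000e+00,
         1.00000000e+00]])}
side {'camera_matrix': array([[375.78004074,   0.        , 253.48346472],
       [  0.        , 375.78004074, 190.75160696],
       [  0.        ,   0.        ,   1.        ]]), 'k1': -0.03721395693083174, 'world_from_camera': array([[-6.76671975e-01, -4.78991004e-01,  5.59180343e-01,
         8.46447733e+01],
       [-7.36133823e-01,  4.24749922e-01, -5.26967265e-01,
         4.13627056e+02],
       [ 1.49007718e-02, -7.68215544e-01, -6.40017848e-01,
         5.37264295e+02],
       [ 0.00000000e+00,  0.00000000e+00,  0.00000000e+00,
         1.00000000e+00]])}
```

View pics/top0.png

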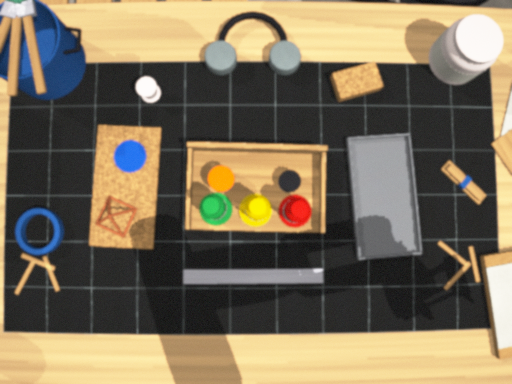

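View pics/side0.png

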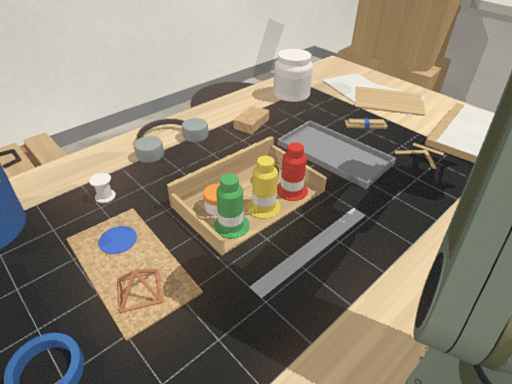

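The top view shows the green, yellow and red bottles in the caddy at (215,208), (256,209) and (295,210), and the orange lid at (221,178). The tin is at (289,181). The board, with the blue spot at (130,156) and the sticks at (116,215), is on the left (+y), and the tray at (385,197) is on the right. The side view agrees, and shows a low grey strip in front of the caddy.

```bash
cat > h.py <<'E'
from workcell import telemetry, eyes
import cv2, numpy as np
def ray(c,uv):
    K=c["camera_matrix"];d=np.array([(uv[0]-K[0,2])/K[0,0],(uv[1]-K[1,2])/K[1,1]]);u=d.copy()
    for _ in range(20): u=d/(1+c["k1"]*(u@u))
    T=c["world_from_camera"];return T[:3,3],T[:3,:3]@np.r_[u,1]
def on(c,uv,z):
    o,d=ray(c,uv);return (o+d*(z-o[2])/d[2])[:2]
def pix(c,p):
    T=c["world_from_camera"];q=T[:3,:3].T@(np.array(p,float)-T[:3,3]);u=q[:2]/q[2]
    K=c["camera_matrix"];u=u*(1+c["k1"]*(u@u));return np.array([K[0,0]*u[0]+K[0,2],K[1,1]*u[1]+K[1,2]])
HS={"red":(172,6),"orange":(8,18),"yellow":(24,34),"green":(55,85),"blue":(100,125)}
def mask(im,col,smin=150,vmin=70):
    h=cv2.cvtColor(im,cv2.COLOR_RGB2HSV);a,b=HS[col]
    H=h[...,0];m=((H>=a)|(H<=b)) if a>b else ((H>=a)&(H<=b))
    return (m&(h[...,1]>smin)&(h[...,2]>vmin)).astype(np.uint8)
def blobs(m,amin=60):
    n,l,s,c=cv2.connectedComponentsWithStats(m)
    return [(s[i],c[i].round(1)) for i in range(1,n) if s[i][4]>amin]
E
python3 - <<'E'
from h import *
im=cv2.cvtColor(cv2.imread("pics/top0.png"),cv2.COLOR_BGR2RGB);c=eyes.calibration("top")
for k in HS:
    for s,p in blobs(mask(im,k)): print(k,s,p,{z:on(c,p,z).round(0) for z in (9,48,124)})
# tray: grey low saturation
h=cv2.cvtColor(im,cv2.COLOR_RGB2HSV)
g=((h[...,1]<70)&(h[...,2]>75)&(h[...,2]<190)).astype(np.uint8)
for cn in cv2.findContours(g,0,2)[0]:
    if cv2.contourArea(cn)>1500:
        r=cv2.minAreaRect(cn);b=cv2.boxPoints(r);print("grey",r,[on(c,q,18).round(0) for q in b],on(c,r[0],18))
c1=cv2.resize(im[130:265,80:430],None,fx=2.2,fy=2.2,interpolation=cv2.INTER_CUBIC)
cv2.imwrite("pics/crop.png",c1[...,::-1])
E
```

```text
red [279 195  33  32 784] [294.9 210.6] {9: array([496., -90.]), 48: array([494., -86.]), 124: array([492., -79.])}
orange [207 164  28  28 178] [219.9 177.4] {9: array([568.,  71.]), 48: array([564.,  69.]), 124: array([556.,  64.])}
orange [ 96 196  41  41 476] [115.6 216.2] {9: array([485., 296.]), 48: array([484., 285.]), 124: array([482., 262.])}
yellow [239 194  33  33 837] [255.1 210.2] {9: array([497.,  -4.]), 48: array([496.,  -4.]), 124: array([493.,  -3.])}
green [201 194  30  30 653] [214.7 208.1] {9: array([502.,  82.]), 48: array([500.,  79.]), 124: array([497.,  73.])}
blue [  19    0   67  100 3403] [52.4 57.5] {9: array([841., 450.]), 48: array([826., 433.]), 124: array([797., 398.])}
blue [  0  43   8  35 182] [ 3.6 62.2] {9: array([834., 566.]), 48: array([819., 543.]), 124: array([790., 500.])}
blue [115 141  30  30 719] [129.6 155.8] {9: array([616., 268.]), 48: array([610., 257.]), 124: array([598., 237.])}
blue [  15  207   49   48 1076] [ 38.5 230.6] {9: array([453., 467.]), 48: array([454., 449.]), 124: array([455., 413.])}
grey ((253.03257751464844, 272.99932861328125), (22.99456787109375, 140.46681213378906), 88.75463104248047) [array([385., 149.]), array([ 390., -148.]), array([ 342., -149.]), array([337., 148.])] [363.94934865   0.5552252 ]
grey ((383.4490661621094, 182.03517150878906), (152.62557983398438, 68.66876220703125), 86.34777069091797) [array([ 718., -200.]), array([ 730., -354.]), array([ 396., -365.]), array([ 389., -215.])] [ 556.1346264  -281.98870845]
grey ((452.9974060058594, 58.74633026123047), (57.06498336791992, 49.11464309692383), 54.582942962646484) [array([ 855., -368.]), array([ 926., -467.]), array([ 817., -539.]), array([ 748., -439.])] [ 835.75629322 -452.41431096]
```

View pics/crop.png

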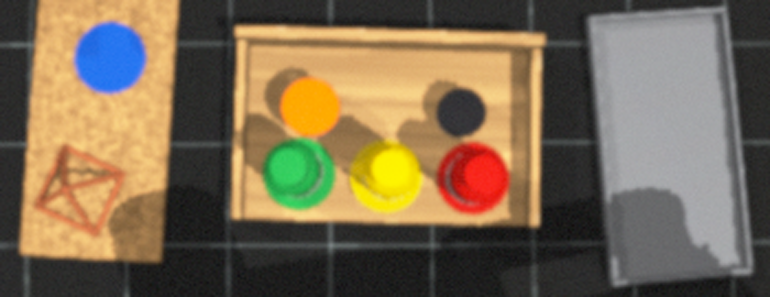

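The crop shows the pads round the bottle feet, with the lid at crop (310,107). The tray corners are at crop (588,13), (725,8), (752,272) and (614,287).

```bash
python3 - <<'E'
from h import *
c=eyes.calibration("top")
f=lambda x,y:(x/2.2+80,y/2.2+130)
for n,p,z in [("gpad",(299,173),9),("ypad",(386,176),9),("rpad",(474,178),9),("pot",(310,107),48),("tin",(461,112),36),("caddyTL",(235,28),60),("caddyTR",(545,37),60),("blue",(110,57.5),9),("st",(80,190),30)]: print(n,on(c,f(*p),z).round(1))
t=np.array([on(c,f(*p),18) for p in [(588,13),(725,8),(752,272),(614,287)]]);print(t.round(),t.mean(0))
# caps: bright spots
im=cv2.cvtColor(cv2.imread("pics/top0.png"),cv2.COLOR_BGR2RGB)
for k in("red","yellow","green"):
    m=mask(im,k);v=im.max(2)*m;h=v[m>0]
    for q in (60,75): 
        b=max(blobs((v>np.percentile(h,q)).astype(np.uint8),30),key=lambda b:b[0][4]);print(k,q,b,on(c,b[1],124).round(1))
E
python3 -m crank '[{"dx":0.04,"dy":0.07,"dz":0.06,"yaw":-1},{"dx":0.04,"dy":0.07,"dz":0.06,"yaw":-1},{"dx":0.04,"dy":0.07,"dz":0.06,"yaw":-1},{"dx":0.04,"dy":0.07,"yaw":-1},{"dx":0.04,"dy":0.07,"yaw":-0.66},{"dx":0.04,"dy":0.07},{"dx":0.04,"dy":0.07},{"dx":0.04,"dy":0.07},{"dx":0.02,"dy":0.07}]' 0.75 20
python3 - <<'E'
from h import *
c=eyes.calibration("wrist");im=eyes.grab_frame("wrist");cv2.imwrite("pics/w1.png",im[...,::-1]);print(c,telemetry.state()["ee_pos"])
E
```

```text
gpad [500.6  79.6]
ypad [497.3  -5.2]
rpad [495.  -91.2]
pot [561.1  66.5]
tin [557.2 -76.7]
caddyTL [634.4 136.1]
caddyTR [ 625.4 -154.5]
blue [615.  266.7]
st [484.  288.2]
[[ 657. -205.]
 [ 663. -343.]
 [ 401. -363.]
 [ 388. -226.]] [ 527.2010568  -284.36327222]
red 60 (array([282, 201,  27,  26, 314], dtype=int32), array([299. , 212.8])) [487.7 -86.4]
red 75 (array([292, 202,  16,  16, 187], dtype=int32), array([299.7, 209.4])) [494.1 -87.8]
yellow 60 (array([250, 199,  16,  16, 212], dtype=int32), array([257.8, 206.9])) [499.2  -8.3]
yellow 75 (array([250, 199,  16,  16, 205], dtype=int32), array([257.8, 206.9])) [499.2  -8.3]
green 60 (array([204, 199,  15,  15, 191], dtype=int32), array([210.8, 205.8])) [501.6  80.8]
green 75 (array([204, 199,  14,  14, 138], dtype=int32), array([211. , 205.9])) [501.4  80.4]
{'camera_matrix': array([[333.33436628,   0.        , 260.12641022],
       [  0.        , 333.33436628, 189.86900449],
       [  0.        ,   0.        ,   1.        ]]), 'k1': -0.05927855355053111, 'world_from_camera': array([[ 3.63189713e-01, -8.96179361e-01, -2.54864250e-01,
         2.80129283e+02],
       [-9.31712817e-01, -3.49956625e-01, -9.71678308e-02,
        -5.07421922e+02],
       [-2.11162832e-03,  2.72750645e-01, -9.62082443e-01,
         3.84278589e+02],
       [ 0.00000000e+00,  0.00000000e+00,  0.00000000e+00,
         1.00000000e+00]])} [ 208.77797827 -535.38317116  221.32897662]validation failed for argument at $[3]...
```

View pics/w1.png

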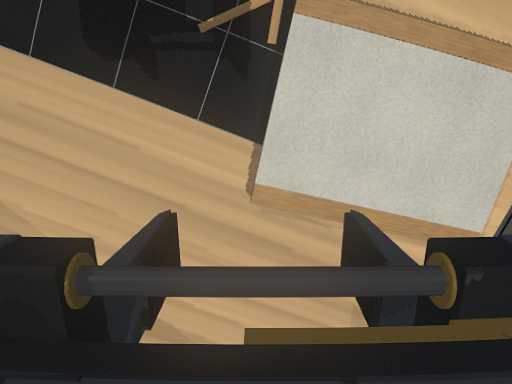

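The wrist view shows only the bare bench, since the move was refused (every row needs all four numbers). I'll resend it.

```bash

python3 -m crank '[{"dx":0.026,"dy":0.066,"dz":0.01,"yaw":-1},{"dx":0.026,"dy":0.066,"dz":0.01,"yaw":-1},{"dx":0.026,"dy":0.066,"dz":0.01,"yaw":-1},{"dx":0.026,"dy":0.066,"dz":0.01,"yaw":-1},{"dx":0.026,"dy":0.066,"dz":0,"yaw":-0.27},{"dx":0.026,"dy":0.066,"dz":0,"yaw":0},{"dx":0.026,"dy":0.066,"dz":0,"yaw":0},{"dx":0.026,"dy":0.066,"dz":0,"yaw":0},{"dx":0.026,"dy":0.066,"dz":0,"yaw":0},{"dx":0.026,"dy":0.066,"dz":0,"yaw":0}]' 0.75 20
python3 -m crank '[{"dx":0,"dy":0,"dz":0,"yaw":0},{"dx":0,"dy":0,"dz":0,"yaw":0}]'
python3 - <<'E'
from h import *
c=eyes.calibration("wrist");im=eyes.grab_frame("wrist");cv2.imwrite("pics/w2.png",im[...,::-1]);print(c["world_from_camera"],telemetry.state()["ee_pos"],telemetry.state()["ee_rot"])
E
```

```text
time_s: 1.4
ee_pos: [417.1, -5.9, 254.0]
ee_rot: [180.0, -0.0, -0.0]
force: [0.7, -1.1, 0.0]
gripper_width: 68.5
gripper_force: 0.0
time_s: 1.65
ee_pos: [416.5, -7.9, 253.7]
ee_rot: [180.0, 0.1, 0.0]
force: [-0.1, 0.2, -0.3]
gripper_width: 69.1
gripper_force: 0.0
[[-7.39989240e-05 -9.61747172e-01 -2.73938629e-01  4.93225277e+02]
 [-9.99999991e-01  1.02967087e-04 -9.13685723e-05 -7.68442359e+00]
 [ 1.16080129e-04  2.73938620e-01 -9.61747170e-01  4.16679341e+02]
 [ 0.00000000e+00  0.00000000e+00  0.00000000e+00  1.00000000e+00]] [416.4115154   -8.45603856 253.78359976] [ 1.79967320e+02  4.23954475e-02 -8.74603947e-02]
```

View pics/w2.png

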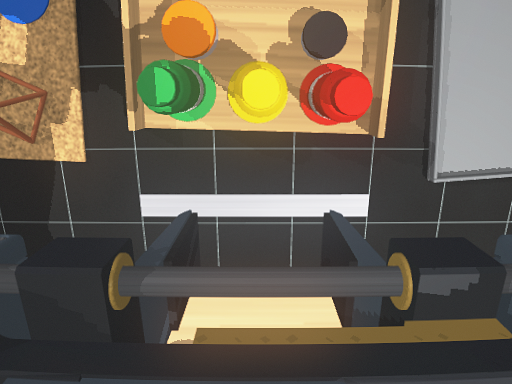

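This shows the caps at about (162,87), (261,91) and (350,94), the lid at (188.5,28.5) and the yellow pad at (257.5,91.5).

```bash
python3 - <<'E'
from h import *
c=eyes.calibration("wrist")
for n,p,z in [("gcap",(162,87),124),("ycap",(261,90),124),("rcap",(350,94),124),("ypad",(257.5,91.5),9),("pot",(188.5,28.5),48),("gpad",(187,90),9),("rpad",(329.5,94.5),9)]: print(n,on(c,p,z).round(1))
im=cv2.cvtColor(cv2.imread("pics/w2.png"),cv2.COLOR_BGR2RGB)
for k in HS:
    for s,p in blobs(mask(im,k,130,60),150): print(k,s,p,on(c,p,48 if k=="orange" else 9).round(1))
E
```

```text
gcap [500.6  74.8]
ycap [497.6  -9.1]
rcap [494.5 -84.9]
ypad [497.7  -5.3]
pot [560.5  65. ]
gpad [499.8  78. ]
rpad [494.4 -90.6]
red [ 300   63   73   62 3310] [336.3  94.1] [494.9 -98.6]
orange [ 161    0   55   58 1745] [187.  35.] [554.2  66.9]
orange [   0   71   48   73 1024] [ 23.1 108.6] [482.7 255.5]
orange [ 195  328  124   16 1035] [253.2 333.4] [190.    1.3]
yellow [ 228   61   60   63 2931] [257.5  92.1] [497.   -5.3]
green [ 137   60   40   54 1472] [156.9  86.1] [504.7 113.5]
green [169  64  47  57 688] [199.9 100.1] [488.1  63.2]
blue [  0   0  49  24 933] [22.8  9.6] [594.  265.6]
```

```bash

python3 -m crank '[{"dx":0.032,"dy":-0.033,"dz":-0.021,"yaw":0},{"dx":0.032,"dy":-0.033,"dz":-0.021,"yaw":0},{"dx":0.033,"dy":-0.032,"dz":-0.02,"yaw":0},{"dx":0,"dy":0,"dz":-0.04,"yaw":0},{"dx":0,"dy":0,"dz":-0.04,"yaw":0},{"dx":0,"dy":0,"dz":-0.04,"yaw":0},{"dx":0,"dy":0,"dz":-0.035,"yaw":0},{"dx":0,"dy":0,"dz":-0.02,"yaw":0},{"dx":0,"dy":0,"dz":0,"yaw":0},{"dx":0,"dy":0,"dz":0,"yaw":0}]'
python3 -m crank '[{"dx":0,"dy":0,"dz":0,"yaw":0},{"dx":0,"dy":0,"dz":0,"yaw":0},{"dx":0,"dy":0,"dz":0,"yaw":0},{"dx":0,"dy":0,"dz":0,"yaw":0},{"dx":0,"dy":0,"dz":0,"yaw":0}]' 0.3 20
```

```text
time_s: 2.95
ee_pos: [494.8, -87.2, 65.1]
ee_rot: [180.0, -0.1, -0.1]
force: [0.4, -0.6, 0.0]
gripper_width: 68.5
gripper_force: 0.0
time_s: 3.58
ee_pos: [494.9, -86.3, 65.0]
ee_rot: [180.0, -0.1, -0.0]
force: [-0.8, -1.1, 6.3]
gripper_width: 49.2
gripper_force: 20.0
```

```bash

python3 -m crank '[{"dx":0,"dy":0,"dz":0.04,"yaw":0},{"dx":0,"dy":0,"dz":0.05,"yaw":0},{"dx":0,"dy":0,"dz":0.05,"yaw":0},{"dx":0,"dy":0,"dz":0.035,"yaw":0},{"dx":0.028,"dy":-0.048,"dz":0,"yaw":0},{"dx":0.028,"dy":-0.048,"dz":0,"yaw":0},{"dx":0.028,"dy":-0.048,"dz":0,"yaw":0},{"dx":0.028,"dy":-0.048,"dz":0,"yaw":0},{"dx":0.029,"dy":-0.048,"dz":0,"yaw":0},{"dx":0,"dy":0,"dz":0,"yaw":0}]'
python3 -m crank '[{"dx":0,"dy":0,"dz":-0.045,"yaw":0},{"dx":0,"dy":0,"dz":-0.045,"yaw":0},{"dx":0,"dy":0,"dz":-0.045,"yaw":0},{"dx":0,"dy":0,"dz":-0.03,"yaw":0},{"dx":0,"dy":0,"dz":-0.014,"yaw":0},{"dx":0,"dy":0,"dz":0,"yaw":0},{"dx":0,"dy":0,"dz":0,"yaw":0}]'
python3 -m crank '[{"dx":0,"dy":0,"dz":0,"yaw":0},{"dx":0,"dy":0,"dz":0,"yaw":0},{"dx":0,"dy":0,"dz":0,"yaw":0},{"dx":0,"dy":0,"dz":0.045,"yaw":0},{"dx":0,"dy":0,"dz":0.045,"yaw":0},{"dx":0,"dy":0,"dz":0.045,"yaw":0},{"dx":0,"dy":0,"dz":0.045,"yaw":0},{"dx":0,"dy":0,"dz":0,"yaw":0}]' 0.75
```

```text
time_s: 4.82
ee_pos: [607.9, -280.3, 202.1]
ee_rot: [-180.0, 0.1, -0.2]
force: [0.0, 0.2, -1.6]
gripper_width: 48.9
gripper_force: 20.0
time_s: 5.7
ee_pos: [607.5, -277.8, 61.7]
ee_rot: [180.0, -0.0, -0.0]
force: [0.2, 0.2, -1.5]
gripper_width: 49.5
gripper_force: 20.0
time_s: 6.7
ee_pos: [608.9, -278.9, 208.9]
ee_rot: [179.8, -0.4, -0.1]
force: [1.3, -0.2, -0.4]
gripper_width: 68.4
gripper_force: 0.0
```

```bash

python3 -m crank '[{"dx":-0.023,"dy":0.056,"dz":0,"yaw":0},{"dx":-0.023,"dy":0.056,"dz":0,"yaw":0},{"dx":-0.023,"dy":0.056,"dz":0,"yaw":0},{"dx":-0.023,"dy":0.056,"dz":0,"yaw":0},{"dx":-0.023,"dy":0.056,"dz":0,"yaw":0},{"dx":-0.022,"dy":0.058,"dz":0,"yaw":0},{"dx":0,"dy":0,"dz":0,"yaw":0},{"dx":0,"dy":0,"dz":0,"yaw":0}]'
python3 -m crank '[{"dx":0,"dy":0,"dz":-0.045,"yaw":0},{"dx":0,"dy":0,"dz":-0.045,"yaw":0},{"dx":0,"dy":0,"dz":-0.04,"yaw":0},{"dx":0,"dy":0,"dz":-0.03,"yaw":0},{"dx":0,"dy":0,"dz":-0.016,"yaw":0},{"dx":0,"dy":0,"dz":0,"yaw":0},{"dx":0,"dy":0,"dz":0,"yaw":0}]'
python3 -m crank '[{"dx":0,"dy":0,"dz":0,"yaw":0},{"dx":0,"dy":0,"dz":0,"yaw":0},{"dx":0,"dy":0,"dz":0,"yaw":0},{"dx":0,"dy":0,"dz":0,"yaw":0},{"dx":0,"dy":0,"dz":0,"yaw":0}]' 0.3 20
python3 -m crank '[{"dx":0,"dy":0,"dz":0.04,"yaw":0},{"dx":0,"dy":0,"dz":0.05,"yaw":0},{"dx":0,"dy":0,"dz":0.05,"yaw":0},{"dx":0,"dy":0,"dz":0.035,"yaw":0}]'
```

```text
time_s: 7.7
ee_pos: [497.6, -8.0, 204.5]
ee_rot: [180.0, 0.0, -0.0]
force: [-0.8, -0.6, -0.1]
gripper_width: 68.5
gripper_force: 0.0
time_s: 8.57
ee_pos: [498.6, -8.1, 65.1]
ee_rot: [180.0, -0.1, -0.1]
force: [-0.5, 0.6, 0.4]
gripper_width: 68.4
gripper_force: 0.0
time_s: 9.2
ee_pos: [498.1, -7.8, 64.9]
ee_rot: [180.0, -0.1, -0.0]
force: [-1.7, -0.4, 6.0]
gripper_width: 49.9
gripper_force: 20.0
time_s: 9.7
ee_pos: [497.7, -7.6, 205.6]
ee_rot: [-180.0, -0.0, -0.0]
force: [-0.5, 0.3, -3.1]
gripper_width: 49.7
gripper_force: 20.0
```

```bash

python3 -m crank '[{"dx":0.006,"dy":-0.0575,"dz":0,"yaw":0},{"dx":0.006,"dy":-0.0575,"dz":0,"yaw":0},{"dx":0.006,"dy":-0.0575,"dz":0,"yaw":0},{"dx":0.006,"dy":-0.0575,"dz":0,"yaw":0},{"dx":0.006,"dy":-0.0575,"dz":0,"yaw":0},{"dx":0.006,"dy":-0.0575,"dz":0,"yaw":0},{"dx":0,"dy":0,"dz":0,"yaw":0},{"dx":0,"dy":0,"dz":0,"yaw":0}]'
python3 -m crank '[{"dx":0,"dy":0,"dz":-0.045,"yaw":0},{"dx":0,"dy":0,"dz":-0.045,"yaw":0},{"dx":0,"dy":0,"dz":-0.045,"yaw":0},{"dx":0,"dy":0,"dz":-0.03,"yaw":0},{"dx":0,"dy":0,"dz":-0.015,"yaw":0},{"dx":0,"dy":0,"dz":0,"yaw":0},{"dx":0,"dy":0,"dz":0,"yaw":0}]'
python3 -m crank '[{"dx":0,"dy":0,"dz":0,"yaw":0},{"dx":0,"dy":0,"dz":0,"yaw":0},{"dx":0,"dy":0,"dz":0,"yaw":0},{"dx":0,"dy":0,"dz":0.045,"yaw":0},{"dx":0,"dy":0,"dz":0.045,"yaw":0},{"dx":0,"dy":0,"dz":0.045,"yaw":0},{"dx":0,"dy":0,"dz":0.045,"yaw":0},{"dx":0,"dy":0,"dz":0,"yaw":0}]' 0.75
python3 -m crank '[{"dx":-0.004,"dy":0.056,"dz":0,"yaw":0},{"dx":-0.004,"dy":0.056,"dz":0,"yaw":0},{"dx":-0.004,"dy":0.056,"dz":0,"yaw":0},{"dx":-0.004,"dy":0.056,"dz":0,"yaw":0},{"dx":-0.004,"dy":0.056,"dz":0,"yaw":0},{"dx":-0.004,"dy":0.056,"dz":0,"yaw":0},{"dx":-0.004,"dy":0.056,"dz":0,"yaw":0},{"dx":-0.004,"dy":0.059,"dz":0,"yaw":0},{"dx":0,"dy":0,"dz":0,"yaw":0},{"dx":0,"dy":0,"dz":0,"yaw":0}]'
python3 -m crank '[{"dx":0,"dy":0,"dz":-0.045,"yaw":0},{"dx":0,"dy":0,"dz":-0.045,"yaw":0},{"dx":0,"dy":0,"dz":-0.04,"yaw":0},{"dx":0,"dy":0,"dz":-0.03,"yaw":0},{"dx":0,"dy":0,"dz":-0.015,"yaw":0},{"dx":0,"dy":0,"dz":0,"yaw":0},{"dx":0,"dy":0,"dz":0,"yaw":0}]'
python3 -m crank '[{"dx":0,"dy":0,"dz":0,"yaw":0},{"dx":0,"dy":0,"dz":0,"yaw":0},{"dx":0,"dy":0,"dz":0,"yaw":0},{"dx":0,"dy":0,"dz":0,"yaw":0},{"dx":0,"dy":0,"dz":0,"yaw":0}]' 0.3 20
python3 -m crank '[{"dx":0,"dy":0,"dz":0.04,"yaw":0},{"dx":0,"dy":0,"dz":0.05,"yaw":0},{"dx":0,"dy":0,"dz":0.05,"yaw":0},{"dx":0,"dy":0,"dz":0.035,"yaw":0}]'
```

```text
time_s: 10.7
ee_pos: [525.9, -283.1, 203.5]
ee_rot: [-179.9, 0.1, -0.1]
force: [-1.1, 1.0, -2.7]
gripper_width: 50.0
gripper_force: 20.0
time_s: 11.58
ee_pos: [527.0, -283.4, 61.0]
ee_rot: [180.0, -0.1, -0.0]
force: [-0.6, -0.8, -2.2]
gripper_width: 49.4
gripper_force: 20.0
time_s: 12.58
ee_pos: [528.0, -284.7, 207.8]
ee_rot: [179.8, -0.4, -0.1]
force: [0.2, -0.4, -0.5]
gripper_width: 68.5
gripper_force: 0.0
time_s: 13.82
ee_pos: [500.4, 76.7, 203.5]
ee_rot: [179.9, 0.1, -0.0]
force: [0.1, -0.7, -0.3]
gripper_width: 67.8
gripper_force: 0.0
time_s: 14.7
ee_pos: [501.7, 76.8, 65.2]
ee_rot: [-180.0, -0.1, -0.1]
force: [0.1, -0.1, 0.5]
gripper_width: 68.4
gripper_force: 0.0
time_s: 15.32
ee_pos: [501.5, 77.4, 65.0]
ee_rot: [-180.0, -0.1, -0.0]
force: [-0.5, 2.0, 5.7]
gripper_width: 49.3
gripper_force: 20.0
time_s: 15.82
ee_pos: [500.7, 76.7, 205.4]
ee_rot: [180.0, 0.0, -0.0]
force: [0.8, -0.2, -1.8]
gripper_width: 49.2
gripper_force: 20.0
```

```bash

python3 -m crank '[{"dx":-0.0085,"dy":-0.0575,"dz":0,"yaw":0},{"dx":-0.0085,"dy":-0.0575,"dz":0,"yaw":0},{"dx":-0.0085,"dy":-0.0575,"dz":0,"yaw":0},{"dx":-0.0085,"dy":-0.0575,"dz":0,"yaw":0},{"dx":-0.0085,"dy":-0.0575,"dz":0,"yaw":0},{"dx":-0.0085,"dy":-0.0575,"dz":0,"yaw":0},{"dx":-0.0085,"dy":-0.0575,"dz":0,"yaw":0},{"dx":-0.0085,"dy":-0.0575,"dz":0,"yaw":0},{"dx":0,"dy":0,"dz":0,"yaw":0},{"dx":0,"dy":0,"dz":0,"yaw":0}]'
python3 -m crank '[{"dx":0,"dy":0,"dz":-0.045,"yaw":0},{"dx":0,"dy":0,"dz":-0.045,"yaw":0},{"dx":0,"dy":0,"dz":-0.045,"yaw":0},{"dx":0,"dy":0,"dz":-0.03,"yaw":0},{"dx":0,"dy":0,"dz":-0.015,"yaw":0},{"dx":0,"dy":0,"dz":0,"yaw":0},{"dx":0,"dy":0,"dz":0,"yaw":0}]'
python3 -m crank '[{"dx":0,"dy":0,"dz":0,"yaw":0},{"dx":0,"dy":0,"dz":0,"yaw":0},{"dx":0,"dy":0,"dz":0,"yaw":0},{"dx":0,"dy":0,"dz":0.045,"yaw":0},{"dx":0,"dy":0,"dz":0.045,"yaw":0},{"dx":0,"dy":0,"dz":0.045,"yaw":0},{"dx":0,"dy":0,"dz":0.045,"yaw":0},{"dx":0,"dy":0,"dz":0,"yaw":0}]' 0.75
python3 -m crank '[{"dx":0.004,"dy":0.055,"dz":0,"yaw":0},{"dx":0.004,"dy":0.055,"dz":0,"yaw":0},{"dx":0.004,"dy":0.055,"dz":0,"yaw":0},{"dx":0.004,"dy":0.055,"dz":0,"yaw":0},{"dx":0.004,"dy":0.055,"dz":0,"yaw":0},{"dx":0.004,"dy":0.055,"dz":0,"yaw":0},{"dx":0.004,"dy":0.055,"dz":0,"yaw":0},{"dx":0.004,"dy":0.055,"dz":0,"yaw":0},{"dx":0,"dy":0,"dz":0,"yaw":0},{"dx":0,"dy":0,"dz":0,"yaw":0}]' 1
python3 - <<'E'
from h import *
a=eyes.grab_frame("top");c=eyes.calibration("wrist");s=telemetry.state();b=eyes.grab_frame("wrist")
print(s["ee_pos"],s["ee_rot"])
cv2.imwrite("pics/t3.png",cv2.resize(np.vstack([a,b]),(512,600))[...,::-1])
cv2.imwrite("pics/w3.png",b[...,::-1]);np.save("w3.npy",c["world_from_camera"])
for k in HS:
    for q,p in blobs(mask(b,k,130,60),150): print(k,q,p,on(c,p,48 if k=="orange" else 9).round(1))
E
```

```text
time_s: 17.08
ee_pos: [445.8, -290.4, 203.5]
ee_rot: [-179.9, 0.1, -0.1]
force: [0.3, 0.6, -2.1]
gripper_width: 49.4
gripper_force: 20.0
time_s: 17.95
ee_pos: [447.0, -290.7, 60.9]
ee_rot: [180.0, -0.1, 0.0]
force: [0.3, 0.8, -1.6]
gripper_width: 49.4
gripper_force: 20.0
time_s: 18.95
ee_pos: [447.9, -292.0, 207.4]
ee_rot: [179.8, -0.3, -0.1]
force: [0.2, 0.6, 0.8]
gripper_width: 68.3
gripper_force: 0.0
time_s: 20.2
ee_pos: [471.5, 60.6, 203.5]
ee_rot: [179.9, 0.1, -0.0]
force: [-0.3, -0.3, -0.9]
gripper_width: 91.3
gripper_force: 0.0
[471.65442722  60.20879651 203.75090237] [ 1.79955372e+02  7.64858131e-02 -8.14412016e-02]
red [ 366  114   64   65 3241] [397.3 146.3] [495.5 -88.9]
orange [223  49  52  61 332] [233.9  82.7] [559.7  84.3]
orange [  14  117   73   81 1854] [ 47.6 158.1] [490.7 271.4]
yellow [ 287  111   67   67 3420] [320.2 144. ] [497.7  -4.4]
green [ 209  118   63   57 2207] [235.8 148.8] [492.6  86.6]
blue [  23    0   68   68 3725] [56.8 32. ] [613.7 267. ]
```

View pics/t3.png

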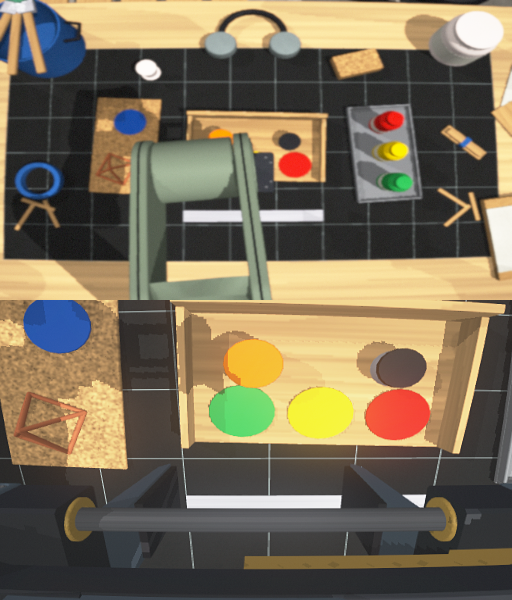

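The top view shows all three bottles standing in the tray. The wrist view shows the bare pads, the undisturbed pot with its lid at about (253,79), and the blue spot and sticks to the left.

```bash
python3 - <<'E'
from h import *
c=eyes.calibration("wrist");c["world_from_camera"]=np.load("w3.npy")
b=cv2.cvtColor(cv2.imread("pics/w3.png"),cv2.COLOR_BGR2RGB)
HS["orange"]=(8,23)
h=cv2.cvtColor(b,cv2.COLOR_RGB2HSV);print(h[75:85:3,245:262:4])
for k,z,t in [("red",9,130),("yellow",9,130),("green",9,110),("blue",9,130),("orange",48,185)]:
    for cn in cv2.findContours(mask(b,k,t,60),0,1)[0]:
        if cv2.contourArea(cn)>400:
            hu=cv2.convexHull(cn);e=cv2.fitEllipse(hu);print(k,np.round(e[0],1),np.round(e[1],1),on(c,e[0],z).round(1))
E
```

```text
[[[ 22 201 247]
  [ 22 201 247]
  [ 21 203 247]
  [ 21 205 247]
  [ 22 202 247]]

 [[ 21 202 247]
  [ 21 201 247]
  [ 22 203 247]
  [ 21 199 247]
  [ 21 201 247]]

 [[ 21 201 247]
  [ 21 202 247]
  [ 21 202 247]
  [ 21 200 247]
  [ 21 199 247]]

 [[ 21 203 247]
  [ 21 204 247]
  [ 22 202 247]
  [ 22 201 247]
  [ 22 201 247]]]
red [397.3 146.2] [61.4 67. ] [495.5 -88.9]
yellow [320.1 144. ] [64.5 67.4] [497.6  -4.3]
green [241.2 141.8] [64.5 65.5] [500.1  80.6]
blue [56.7 30.9] [65.5 74.4] [614.8 266.9]
orange [252.7  80.6] [59.6 61.5] [561.5  67.1]
```

```bash

python3 -m crank '[{"dx":0.037,"dy":0.002,"dz":0,"yaw":0},{"dx":0.037,"dy":0.002,"dz":0,"yaw":0},{"dx":0.037,"dy":0.0025,"dz":0,"yaw":0},{"dx":0,"dy":0,"dz":-0.05,"yaw":0},{"dx":0,"dy":0,"dz":-0.05,"yaw":0},{"dx":0,"dy":0,"dz":-0.05,"yaw":0},{"dx":0,"dy":0,"dz":-0.04,"yaw":0},{"dx":0,"dy":0,"dz":-0.0275,"yaw":0},{"dx":0,"dy":0,"dz":0,"yaw":0},{"dx":0,"dy":0,"dz":0,"yaw":0}]' 1
python3 -m crank '[{"dx":0,"dy":0,"dz":0,"yaw":0},{"dx":0,"dy":0,"dz":0,"yaw":0},{"dx":0,"dy":0,"dz":0,"yaw":0},{"dx":0,"dy":0,"dz":0,"yaw":0},{"dx":0,"dy":0,"dz":0,"yaw":0},{"dx":0,"dy":0,"dz":0,"yaw":0}]' 0.3 20
python3 -m crank '[{"dx":0,"dy":0,"dz":0.03,"yaw":0},{"dx":0,"dy":0,"dz":0.04,"yaw":0},{"dx":0,"dy":0,"dz":0.05,"yaw":0},{"dx":0,"dy":0,"dz":0.03,"yaw":0},{"dx":0,"dy":0,"dz":0,"yaw":0}]'
```

```text
time_s: 21.55
ee_pos: [561.7, 65.6, 31.2]
ee_rot: [180.0, -0.1, -0.1]
force: [0.6, -0.2, 0.2]
gripper_width: 91.0
gripper_force: 0.0
time_s: 22.3
ee_pos: [560.9, 66.3, 30.6]
ee_rot: [180.0, -0.0, -0.0]
force: [-0.5, -0.1, 3.3]
gripper_width: 55.3
gripper_force: 20.0
time_s: 22.92
ee_pos: [562.0, 66.4, 151.9]
ee_rot: [-180.0, -0.2, -0.0]
force: [0.4, -0.0, -1.2]
gripper_width: 55.9
gripper_force: 20.0
```

```bash

python3 -m crank '[{"dx":0.0134,"dy":0.05,"dz":0,"yaw":0},{"dx":0.0134,"dy":0.05,"dz":0,"yaw":0},{"dx":0.0134,"dy":0.05,"dz":0,"yaw":0},{"dx":0.0134,"dy":0.05,"dz":0,"yaw":0},{"dx":0.0134,"dy":0.051,"dz":0,"yaw":0},{"dx":0,"dy":0,"dz":0,"yaw":0},{"dx":0,"dy":0,"dz":0,"yaw":0}]'
python3 -m crank '[{"dx":0,"dy":0,"dz":-0.04,"yaw":0},{"dx":0,"dy":0,"dz":-0.04,"yaw":0},{"dx":0,"dy":0,"dz":-0.04,"yaw":0},{"dx":0,"dy":0,"dz":-0.016,"yaw":0},{"dx":0,"dy":0,"dz":-0.01,"yaw":0},{"dx":0,"dy":0,"dz":0,"yaw":0},{"dx":0,"dy":0,"dz":0,"yaw":0}]'
python3 -m crank '[{"dx":0,"dy":0,"dz":0,"yaw":0},{"dx":0,"dy":0,"dz":0,"yaw":0},{"dx":0,"dy":0,"dz":0,"yaw":0},{"dx":0,"dy":0,"dz":0.03,"yaw":0},{"dx":0,"dy":0,"dz":0.05,"yaw":0},{"dx":0,"dy":0,"dz":0.05,"yaw":0},{"dx":0,"dy":0,"dz":0.05,"yaw":0},{"dx":0,"dy":0,"dz":0,"yaw":0}]' 1
python3 -m crank '[{"dx":-0.056,"dy":0,"dz":0,"yaw":0},{"dx":-0.056,"dy":0,"dz":0,"yaw":0},{"dx":0,"dy":0,"dz":0,"yaw":0},{"dx":0,"dy":0,"dz":0,"yaw":0}]'
python3 - <<'E'
from h import *
c=eyes.calibration("wrist");print(telemetry.state()["ee_pos"]);b=eyes.grab_frame("wrist");cv2.imwrite("pics/w4.png",b[...,::-1])
HS["orange"]=(8,23)
for k,z,t in [("blue",9,130),("orange",51,185)]:
    for cn in cv2.findContours(mask(b,k,t,60),0,1)[0]:
        if cv2.contourArea(cn)>400:
            hu=cv2.convexHull(cn);e=cv2.fitEllipse(hu);print(k,np.round(e[0],1),np.round(e[1],1),on(c,e[0],z).round(1))
E
```

```text
time_s: 23.8
ee_pos: [613.5, 266.4, 148.4]
ee_rot: [179.9, 0.2, -0.0]
force: [-0.5, 0.1, -0.9]
gripper_width: 55.2
gripper_force: 20.0
time_s: 24.68
ee_pos: [615.2, 267.2, 34.6]
ee_rot: [-180.0, -0.1, -0.1]
force: [0.1, -0.3, -0.7]
gripper_width: 55.5
gripper_force: 20.0
time_s: 25.68
ee_pos: [616.4, 267.9, 181.8]
ee_rot: [-179.8, -0.4, -0.0]
force: [0.1, -0.1, -0.4]
gripper_width: 91.5
gripper_force: 0.0
time_s: 26.18
ee_pos: [525.3, 267.1, 177.2]
ee_rot: [180.0, -0.0, -0.0]
force: [0.2, 0.1, -0.3]
gripper_width: 91.0
gripper_force: 0.0
[525.33104019 267.13755101 177.17669261]
blue [ 78.9 231.6] [71.9 95.1] [460.7 465.5]
orange [259.7  78.8] [65.3 67.5] [615.6 267.7]
```

View pics/w4.png

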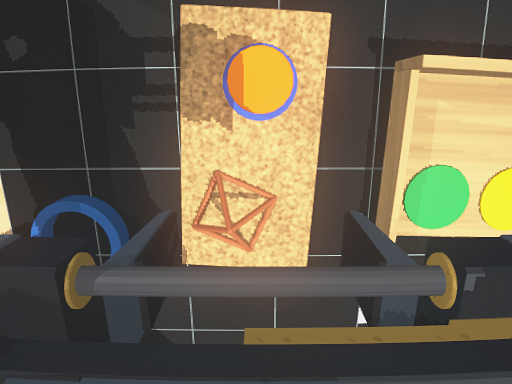

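The pot, lid at (260,79), sits centred inside the blue ring, and the stick model is untouched. Next I'll return the green bottle.

```bash

python3 -m crank '[{"dx":-0.0098,"dy":-0.0698,"dz":0.0034,"yaw":0},{"dx":-0.0098,"dy":-0.0698,"dz":0.0034,"yaw":0},{"dx":-0.0098,"dy":-0.0698,"dz":0.0034,"yaw":0},{"dx":-0.0098,"dy":-0.0698,"dz":0.0034,"yaw":0},{"dx":-0.0098,"dy":-0.0698,"dz":0.0034,"yaw":0},{"dx":-0.0098,"dy":-0.0698,"dz":0.0034,"yaw":0},{"dx":-0.0098,"dy":-0.0698,"dz":0.0034,"yaw":0},{"dx":-0.0098,"dy":-0.0698,"dz":0.0034,"yaw":0},{"dx":-0.0098,"dy":-0.0698,"dz":0.0034,"yaw":0},{"dx":-0.0098,"dy":-0.0698,"dz":0.0034,"yaw":0}]' 0.75 20
python3 -m crank '[{"dx":0,"dy":0,"dz":0,"yaw":0},{"dx":0,"dy":0,"dz":0,"yaw":0}]'
python3 - <<'E'
from h import *
a=eyes.grab_frame("top");c=eyes.calibration("top");b=eyes.grab_frame("wrist");cv2.imwrite("pics/w5.png",b[...,::-1])
for k in("red","yellow","green"):
    for q,p in blobs(mask(a,k),60): print(k,q,p,on(c,p,120).round())
E
```

```text
time_s: 27.48
ee_pos: [446.8, -294.3, 204.7]
ee_rot: [180.0, -0.0, -0.1]
force: [0.4, -0.2, 0.3]
gripper_width: 68.3
gripper_force: 0.0
time_s: 27.72
ee_pos: [446.7, -291.7, 204.2]
ee_rot: [-180.0, 0.0, -0.1]
force: [0.2, 1.1, -0.5]
gripper_width: 68.3
gripper_force: 0.0
red [374 143  30  25 558] [388.6 154.8] [ 600. -263.]
red [279 195  33  32 817] [294.7 210.5] [492. -79.]
yellow [378 181  30  24 554] [392.3 193. ] [ 525. -269.]
yellow [239 194  33  33 848] [255.5 210.1] [493.  -4.]
green [201 194  30  30 712] [215.5 208.6] [496.  72.]
```

View pics/w5.png

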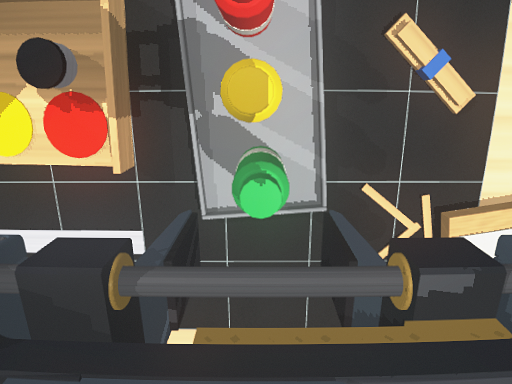

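The green cap at (261,196) is in line with the jaw centre, with yellow and red standing behind it.

```bash

python3 -m crank '[{"dx":0,"dy":0,"dz":-0.045,"yaw":0},{"dx":0,"dy":0,"dz":-0.045,"yaw":0},{"dx":0,"dy":0,"dz":-0.045,"yaw":0},{"dx":0,"dy":0,"dz":-0.03,"yaw":0},{"dx":0,"dy":0,"dz":-0.015,"yaw":0},{"dx":0,"dy":0,"dz":0,"yaw":0},{"dx":0,"dy":0,"dz":0,"yaw":0}]'
python3 -m crank '[{"dx":0,"dy":0,"dz":0,"yaw":0},{"dx":0,"dy":0,"dz":0,"yaw":0},{"dx":0,"dy":0,"dz":0,"yaw":0},{"dx":0,"dy":0,"dz":0,"yaw":0},{"dx":0,"dy":0,"dz":0,"yaw":0}]' 0.3 20
python3 -m crank '[{"dx":0,"dy":0,"dz":0.04,"yaw":0},{"dx":0,"dy":0,"dz":0.05,"yaw":0},{"dx":0,"dy":0,"dz":0.05,"yaw":0},{"dx":0,"dy":0,"dz":0.04,"yaw":0},{"dx":0,"dy":0,"dz":0,"yaw":0}]'
python3 -m crank '[{"dx":0.0084,"dy":0.058,"dz":0,"yaw":0},{"dx":0.0084,"dy":0.058,"dz":0,"yaw":0},{"dx":0.0084,"dy":0.058,"dz":0,"yaw":0},{"dx":0.0084,"dy":0.058,"dz":0,"yaw":0},{"dx":0.0084,"dy":0.058,"dz":0,"yaw":0},{"dx":0.0084,"dy":0.058,"dz":0,"yaw":0},{"dx":0.0084,"dy":0.058,"dz":0,"yaw":0},{"dx":0.0084,"dy":0.058,"dz":0,"yaw":0},{"dx":0,"dy":0,"dz":0,"yaw":0},{"dx":0,"dy":0,"dz":0,"yaw":0}]'
python3 -m crank '[{"dx":0,"dy":0,"dz":-0.045,"yaw":0},{"dx":0,"dy":0,"dz":-0.045,"yaw":0},{"dx":0,"dy":0,"dz":-0.045,"yaw":0},{"dx":0,"dy":0,"dz":-0.026,"yaw":0},{"dx":0,"dy":0,"dz":-0.0125,"yaw":0},{"dx":0,"dy":0,"dz":0,"yaw":0},{"dx":0,"dy":0,"dz":0,"yaw":0}]'
```

```text
time_s: 28.7
ee_pos: [447.4, -291.5, 61.8]
ee_rot: [179.9, -0.1, -0.0]
force: [-0.0, 0.3, 0.1]
gripper_width: 68.3
gripper_force: 0.0
time_s: 29.32
ee_pos: [446.8, -291.5, 61.3]
ee_rot: [180.0, -0.0, -0.0]
force: [-0.3, 1.0, 5.8]
gripper_width: 49.1
gripper_force: 20.0
time_s: 29.95
ee_pos: [447.5, -292.1, 206.4]
ee_rot: [179.8, -0.2, -0.0]
force: [-0.6, -0.3, -3.0]
gripper_width: 49.8
gripper_force: 20.0
time_s: 31.2
ee_pos: [499.2, 79.4, 203.0]
ee_rot: [179.9, 0.2, -0.0]
force: [0.5, -1.5, -2.6]
gripper_width: 49.2
gripper_force: 20.0
time_s: 32.08
ee_pos: [500.7, 79.4, 66.4]
ee_rot: [180.0, -0.1, -0.1]
force: [-0.5, -0.2, -1.9]
gripper_width: 48.9
gripper_force: 20.0
```

```bash

python3 -m crank '[{"dx":0,"dy":0,"dz":-0.001,"yaw":0},{"dx":0,"dy":0,"dz":0,"yaw":0}]'
python3 -m crank '[{"dx":0,"dy":0,"dz":0,"yaw":0},{"dx":0,"dy":0,"dz":0,"yaw":0},{"dx":0,"dy":0,"dz":0,"yaw":0},{"dx":0,"dy":0,"dz":0.045,"yaw":0},{"dx":0,"dy":0,"dz":0.045,"yaw":0},{"dx":0,"dy":0,"dz":0.045,"yaw":0},{"dx":0,"dy":0,"dz":0.0395,"yaw":0},{"dx":0,"dy":0,"dz":0,"yaw":0}]' 0.75
python3 -m crank '[{"dx":0.0041,"dy":-0.0568,"dz":0,"yaw":0},{"dx":0.0041,"dy":-0.0568,"dz":0,"yaw":0},{"dx":0.0041,"dy":-0.0568,"dz":0,"yaw":0},{"dx":0.0041,"dy":-0.0568,"dz":0,"yaw":0},{"dx":0.0041,"dy":-0.0568,"dz":0,"yaw":0},{"dx":0.0041,"dy":-0.0568,"dz":0,"yaw":0},{"dx":0.0041,"dy":-0.0568,"dz":0,"yaw":0},{"dx":0.0041,"dy":-0.0568,"dz":0,"yaw":0},{"dx":0,"dy":0,"dz":0,"yaw":0},{"dx":0,"dy":0,"dz":0,"yaw":0}]'
python3 -m crank '[{"dx":0,"dy":0,"dz":-0.045,"yaw":0},{"dx":0,"dy":0,"dz":-0.045,"yaw":0},{"dx":0,"dy":0,"dz":-0.045,"yaw":0},{"dx":0,"dy":0,"dz":-0.03,"yaw":0},{"dx":0,"dy":0,"dz":-0.015,"yaw":0},{"dx":0,"dy":0,"dz":0,"yaw":0},{"dx":0,"dy":0,"dz":0,"yaw":0}]'
python3 -m crank '[{"dx":0,"dy":0,"dz":0,"yaw":0},{"dx":0,"dy":0,"dz":0,"yaw":0},{"dx":0,"dy":0,"dz":0,"yaw":0},{"dx":0,"dy":0,"dz":0,"yaw":0},{"dx":0,"dy":0,"dz":0,"yaw":0}]' 0.3 20
python3 -m crank '[{"dx":0,"dy":0,"dz":0.04,"yaw":0},{"dx":0,"dy":0,"dz":0.05,"yaw":0},{"dx":0,"dy":0,"dz":0.05,"yaw":0},{"dx":0,"dy":0,"dz":0.04,"yaw":0},{"dx":0,"dy":0,"dz":0,"yaw":0}]'
python3 -m crank '[{"dx":-0.006,"dy":0.058,"dz":0,"yaw":0},{"dx":-0.006,"dy":0.058,"dz":0,"yaw":0},{"dx":-0.006,"dy":0.058,"dz":0,"yaw":0},{"dx":-0.006,"dy":0.058,"dz":0,"yaw":0},{"dx":-0.006,"dy":0.058,"dz":0,"yaw":0},{"dx":-0.006,"dy":0.058,"dz":0,"yaw":0},{"dx":0,"dy":0,"dz":0,"yaw":0},{"dx":0,"dy":0,"dz":0,"yaw":0}]'
python3 -m crank '[{"dx":0,"dy":0,"dz":-0.045,"yaw":0},{"dx":0,"dy":0,"dz":-0.045,"yaw":0},{"dx":0,"dy":0,"dz":-0.045,"yaw":0},{"dx":0,"dy":0,"dz":-0.026,"yaw":0},{"dx":0,"dy":0,"dz":-0.0135,"yaw":0},{"dx":0,"dy":0,"dz":0,"yaw":0},{"dx":0,"dy":0,"dz":0,"yaw":0}]'
```

```text
time_s: 32.33
ee_pos: [500.3, 79.8, 65.4]
ee_rot: [180.0, -0.0, -0.0]
force: [0.9, -0.3, -2.4]
gripper_width: 49.5
gripper_force: 20.0
time_s: 33.33
ee_pos: [501.8, 80.1, 207.3]
ee_rot: [-180.0, -0.3, -0.0]
force: [-0.2, -0.1, 0.1]
gripper_width: 68.5
gripper_force: 0.0
time_s: 34.58
ee_pos: [525.8, -282.9, 203.5]
ee_rot: [-179.9, 0.1, -0.1]
force: [-0.2, -0.3, 0.2]
gripper_width: 68.2
gripper_force: 0.0
time_s: 35.45
ee_pos: [527.3, -283.7, 61.9]
ee_rot: [179.9, -0.1, -0.0]
force: [0.3, -0.0, 0.4]
gripper_width: 68.5
gripper_force: 0.0
time_s: 36.08
ee_pos: [526.8, -283.8, 61.4]
ee_rot: [180.0, -0.0, -0.1]
force: [-0.9, 1.8, 5.2]
gripper_width: 49.5
gripper_force: 20.0
time_s: 36.7
ee_pos: [527.5, -284.3, 206.6]
ee_rot: [179.9, -0.2, -0.1]
force: [-1.0, -0.1, -1.7]
gripper_width: 49.8
gripper_force: 20.0
time_s: 37.7
ee_pos: [497.0, -5.6, 203.3]
ee_rot: [180.0, 0.2, -0.0]
force: [0.5, -0.2, -1.7]
gripper_width: 49.7
gripper_force: 20.0
time_s: 38.58
ee_pos: [498.1, -5.9, 65.4]
ee_rot: [180.0, -0.0, -0.1]
force: [-0.5, 0.0, -1.2]
gripper_width: 49.7
gripper_force: 20.0
```

```bash

python3 -m crank '[{"dx":0,"dy":0,"dz":0,"yaw":0},{"dx":0,"dy":0,"dz":0,"yaw":0},{"dx":0,"dy":0,"dz":0,"yaw":0},{"dx":0,"dy":0,"dz":0.045,"yaw":0},{"dx":0,"dy":0,"dz":0.045,"yaw":0},{"dx":0,"dy":0,"dz":0.045,"yaw":0},{"dx":0,"dy":0,"dz":0.0395,"yaw":0},{"dx":0,"dy":0,"dz":0,"yaw":0}]' 0.75
python3 -m crank '[{"dx":0.0228,"dy":-0.0568,"dz":0,"yaw":0},{"dx":0.0228,"dy":-0.0568,"dz":0,"yaw":0},{"dx":0.0228,"dy":-0.0568,"dz":0,"yaw":0},{"dx":0.0228,"dy":-0.0568,"dz":0,"yaw":0},{"dx":0.0228,"dy":-0.0568,"dz":0,"yaw":0},{"dx":0.0228,"dy":-0.0568,"dz":0,"yaw":0},{"dx":0,"dy":0,"dz":0,"yaw":0},{"dx":0,"dy":0,"dz":0,"yaw":0}]'
python3 -m crank '[{"dx":0,"dy":0,"dz":-0.045,"yaw":0},{"dx":0,"dy":0,"dz":-0.045,"yaw":0},{"dx":0,"dy":0,"dz":-0.045,"yaw":0},{"dx":0,"dy":0,"dz":-0.03,"yaw":0},{"dx":0,"dy":0,"dz":-0.0145,"yaw":0},{"dx":0,"dy":0,"dz":0,"yaw":0},{"dx":0,"dy":0,"dz":0,"yaw":0}]'
python3 -m crank '[{"dx":0,"dy":0,"dz":0,"yaw":0},{"dx":0,"dy":0,"dz":0,"yaw":0},{"dx":0,"dy":0,"dz":0,"yaw":0},{"dx":0,"dy":0,"dz":0,"yaw":0},{"dx":0,"dy":0,"dz":0,"yaw":0}]' 0.3 20
python3 -m crank '[{"dx":0,"dy":0,"dz":0.04,"yaw":0},{"dx":0,"dy":0,"dz":0.05,"yaw":0},{"dx":0,"dy":0,"dz":0.05,"yaw":0},{"dx":0,"dy":0,"dz":0.04,"yaw":0},{"dx":0,"dy":0,"dz":0,"yaw":0}]'
python3 -m crank '[{"dx":-0.028,"dy":0.047,"dz":0,"yaw":0},{"dx":-0.028,"dy":0.047,"dz":0,"yaw":0},{"dx":-0.028,"dy":0.047,"dz":0,"yaw":0},{"dx":-0.028,"dy":0.047,"dz":0,"yaw":0},{"dx":-0.028,"dy":0.047,"dz":0,"yaw":0},{"dx":0,"dy":0,"dz":0,"yaw":0},{"dx":0,"dy":0,"dz":0,"yaw":0}]'
python3 -m crank '[{"dx":0,"dy":0,"dz":-0.045,"yaw":0},{"dx":0,"dy":0,"dz":-0.045,"yaw":0},{"dx":0,"dy":0,"dz":-0.045,"yaw":0},{"dx":0,"dy":0,"dz":-0.026,"yaw":0},{"dx":0,"dy":0,"dz":-0.0135,"yaw":0},{"dx":0,"dy":0,"dz":0,"yaw":0},{"dx":0,"dy":0,"dz":0,"yaw":0}]'
```

```text
time_s: 39.58
ee_pos: [499.3, -5.3, 207.3]
ee_rot: [180.0, -0.4, -0.0]
force: [0.1, 0.4, 0.6]
gripper_width: 68.1
gripper_force: 0.0
time_s: 40.58
ee_pos: [606.3, -277.1, 203.3]
ee_rot: [-179.9, 0.2, -0.1]
force: [-0.9, -0.2, -0.1]
gripper_width: 67.9
gripper_force: 0.0
time_s: 41.45
ee_pos: [607.9, -277.9, 62.5]
ee_rot: [179.9, -0.1, -0.0]
force: [0.5, -0.4, -0.3]
gripper_width: 68.3
gripper_force: 0.0
time_s: 42.08
ee_pos: [607.4, -278.0, 61.8]
ee_rot: [180.0, -0.1, -0.1]
force: [-0.4, 0.6, 4.8]
gripper_width: 49.3
gripper_force: 20.0
time_s: 42.7
ee_pos: [608.2, -278.5, 207.1]
ee_rot: [179.9, -0.3, -0.1]
force: [0.4, 0.1, -2.3]
gripper_width: 49.3
gripper_force: 20.0
time_s: 43.58
ee_pos: [494.9, -90.1, 203.9]
ee_rot: [180.0, 0.1, -0.0]
force: [0.3, -1.5, -1.0]
gripper_width: 49.0
gripper_force: 20.0
time_s: 44.45
ee_pos: [495.7, -90.4, 65.7]
ee_rot: [180.0, -0.0, -0.1]
force: [-0.4, -0.2, -1.4]
gripper_width: 49.6
gripper_force: 20.0
```

```bash

python3 -m crank '[{"dx":0,"dy":0,"dz":0,"yaw":0},{"dx":0,"dy":0,"dz":0,"yaw":0},{"dx":0,"dy":0,"dz":0,"yaw":0},{"dx":0,"dy":0,"dz":0.045,"yaw":0},{"dx":0,"dy":0,"dz":0.045,"yaw":0},{"dx":0,"dy":0,"dz":0.045,"yaw":0},{"dx":0,"dy":0,"dz":0.045,"yaw":0},{"dx":0,"dy":0,"dz":0,"yaw":0}]' 0.75
python3 -m crank '[{"dx":-0.03,"dy":0.05,"dz":0.02,"yaw":0},{"dx":-0.03,"dy":0.05,"dz":0.02,"yaw":0},{"dx":-0.03,"dy":0,"dz":0.02,"yaw":0},{"dx":0,"dy":0,"dz":0,"yaw":0},{"dx":0,"dy":0,"dz":0,"yaw":0}]'
python3 - <<'E'
from h import *
b=eyes.grab_frame("wrist");c=eyes.calibration("wrist");a=eyes.grab_frame("side")
cv2.imwrite("pics/f.png",cv2.resize(np.vstack([a,b]),(400,600))[...,::-1]);cv2.imwrite("pics/f2.png",b[...,::-1])
for n,p in [("g",(500.2,80)),("y",(497.6,-4.8)),("r",(495.1,-90))]: print(n,pix(c,[*p,124]).round(1))
E
```

```text
time_s: 45.45
ee_pos: [496.9, -90.2, 212.6]
ee_rot: [179.9, -0.4, -0.0]
force: [0.0, 0.3, -1.3]
gripper_width: 68.4
gripper_force: 0.0
time_s: 46.08
ee_pos: [423.3, -10.0, 256.7]
ee_rot: [180.0, 0.1, -0.1]
force: [0.3, -0.3, -0.4]
gripper_width: 68.3
gripper_force: 0.0
g [155.7  95.9]
y [254.1  98.3]
r [352.7 101.6]
```

View pics/f2.png

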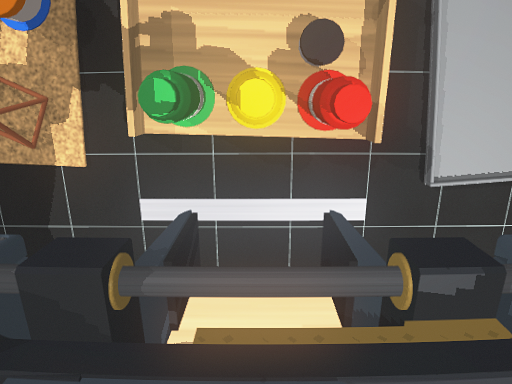

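View pics/f.png

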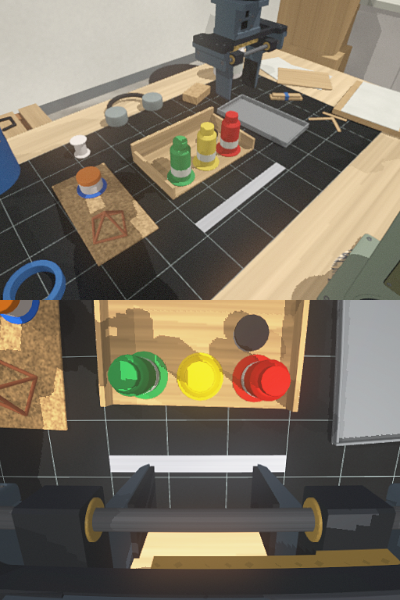

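The wrist view shows all three bottles upright on their own pads, with the caps at about (161,97), (259,97) and (350,102). Those are within about 5 px (5 mm) of the predicted centres. The side view shows the pot on the blue spot, the sticks undisturbed and the arm clear.

```bash
python3 -c "
from workcell import ticket
print(ticket.job_done())"
```

```text
the job is handed in; nothing more can be done
None
```

I handed the job in at about 46 s: the last pictures show the pot on the blue spot, all three bottles upright on their own pads within about 5 mm, and the stick model untouched; no verdict came back.

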